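# Set out the shoe-cleaning kit on the ledge

### The arm

A 6-joint arm with a two-finger parallel gripper is mounted at the origin on the work surface. World frame = base frame: x ahead of the robot, y to its left, z up, the work surface at z = 0. Lengths are in m, angles in rad, forces in N, time in s.
With the tool pointing down it reaches from about 0.375 to 0.975 m from the base axis. Payload 3.8 kg.
Tool frame: the origin (TCP) lies midway between the tips of the shut fingers; the grasp point (between the pads) lies 19 mm behind it; z points along the fingers, y is the line along which they close (so a half turn about z gives the same grasp; the last joint's range is limited). The gripper opens to 85 mm and grips with 20 to 120 N. Pads are 22 mm wide; open, the fingers measure 114 mm over their backs; the gripper's body (76 mm by 85 mm) begins 54 mm behind the grasp point. The pads swing forward as they close: fully open they stand 13 mm farther back than shut.
Start: joints at [-1.289, 0.264, 1.604, -0, 1.274, -0.037], TCP at [0.212, -0.641, 0.231] pointing down, gripper open.
Joint ranges: [-2.63, 2.63], [-0.94, 2.18], [0.31, 2.57], [-1.31, 4.45], [0, 2.66], [-2.55, 2.55]. Speed limits (rad/s): [2.57, 2.57, 3.14, 3.14, 3.14, 3.14].

### API

Orientations are given as a rotation vector (axis times angle).
In Python, from workcell import bot gives the robot as it stands.
- The arm moves only by the tool servo_tool, never from a script. Its argument "series" is a list of rows, each a list of 7 numbers: the shift along the world's x, y, z in units of 0.15 m (1.0 is 0.15 m), then the turn, a rotation vector about the world's x, y, z in units of 180 degrees (1.0 is 180 degrees), then the closure, from 0 (fully open) to 1 (shut). A call has 1 to 20 rows; each row is the pose to reach, as a shift and turn from the pose commanded when the call began, turning the shorter way round; what a row does not reach only later rows make up. A row lasts 1/10 s, in which the tool goes at most 50 mm and 8.59 degrees, less where a joint would pass 70% of its speed; a pose out of reach is approached as far as the arm can. A call with a number of a shift or a turn outside -1 to 1 is refused whole. A call with a gripper value outside its range is refused whole. The fingers move at their own pace and stop on an object; "newtons" is the grip in N (left out, the last holds). Time passes only in rows, so rows that repeat a pose let the fingers close. It gives the time, the measured TCP pose, the force, the opening and the grip force at its end, in the units of the state.
- bot.read_state(): the state, without advancing time (a new reading comes with each control period).
- bot.read_camera(name): name is "scene" or "top" or "wrist"; returns the picture (420x560x3 uint8, red, green, blue); there is no depth.
- bot.camera_info(name): a dict with "vertical_fov" (degrees; the focal length in pixels is half the picture's height over the tangent of half this angle, whatever the lens; pixels are square), "cx", "cy" (the principal point, pixels), "R" (3x3) and "t" (3): a world point X has camera coordinates R X + t. Camera axes: x right, y down, z forward; pixel columns grow to the right and rows downward; lengths in m; the calibration is good to about 2 mm. A picture is of the moment at which its call begins: read the wrist's pose just before it. camera_info takes no time and is no camera call; for the wrist camera it gives the pose at the moment of the call.
- bot.finish_job(): hands the job in; it is judged then, once.
Trained networks look in the newest picture that a camera, given by its name, has taken for a name from the list of things; names that differ only in an ending like _2 or _b are one class to them, and where a whole thing is asked for, a point or a joint stands for the part that bears it (a point fixed in the world has none). Each returns a list of dicts, best first, with "score" (0 to 1); they miss things now and then, are a little off and sometimes report something else, mostly with a low value. They report only what shows in the picture. A call takes as long as a camera call. They do not tell look-alikes from the thing itself.
- bot.recognise(target, camera): "box" ([left, top, right, bottom] as shares, 0 to 1, of the picture: columns of its width, rows of its height, round what is visible of it).
- bot.trace(target, camera): "mask" (420x560 bool, what is visible of it) and "box" ([left, top, right, bottom] as shares, 0 to 1, of the picture: columns of its width, rows of its height, round what is visible of it).
- bot.mark_of(target, camera): "at" ([row, column] as shares, 0 to 1, of the picture: columns of its width, rows of its height: a listed point, or the origin of a listed thing).
The state is a dict: "time": time; "q": joint angles; "joint_vel": joint speeds; "joint_torque": joint torques, N m; "tool_pos": TCP position; "tcp_rot": TCP orientation; "wrist_force": force on the tool from outside, world axes, zero at the start; "torque": the same for the moment, N m; "width": opening from 0.0 (shut) to 1.0 (fully open); "grip_force": force on a finger pad.
Only numpy, scipy, OpenCV 4.12 (cv2) and the standard library are available. Lean on these libraries where they do the work, as an engineer would, in place of code of your own. Each camera call takes 0.05 s, during which the arm holds its last target. There are 200 camera calls.

### The job

Set out the shoe-cleaning kit: stand the steel tin in the middle of the round blue mat with the red-lidded polish tin centred on top of it, lay the shoe brush, bristles down, along the middle of the long black mat, and stand the white bottle on the bare ledge in line with the tin and the brush, halfway between their centres. Keep these things upright throughout, and leave the black-lidded polish tin, the torch and the bulb carton where they are.

Things in the scene. Friction and masses are not known exactly. Their poses are not given: they have to be found in the camera images.
- steel_tin: Plain bare-steel tin with a lid, standing upright: a round body 62 mm across with a lid 65 mm across on its top 16 mm, 70 mm high in all, flat top. About 0.3 kg. Origin: centre of its underside; z up its axis.
- red_polish: Shoe-polish tin with a dark red lid, lying flat: a disc 58 mm across, 26 mm high (bare metal lower 12 mm, 56 mm across; the lid is the upper 14 mm). About 90 g. Origin: centre of its underside; z up.
- bottle: Closed white plastic bottle with a green band and a green cap, standing upright: a round body 50 mm across up to 80 mm high, then a shoulder and a cap 28 mm across, 110 mm high in all. About 0.18 kg. Origin: centre of its underside; z up its axis.
- shoe_brush: Wooden shoe brush standing on its dark, firm bristles: a wooden back 150 mm long (its y) and 48 mm wide (its x) that takes up the heights 25 to 45 mm, over a bristle block 136 x 40 mm, 25 mm high. About 0.16 kg. Origin: centre of its underside; y along its length, z up.
- round_mat: Target: round blue rubber mat, 100 mm across, 4 mm thick, fixed flat to the ledge. Origin: centre of its underside (on the ledge).
- long_mat: Target: oblong black rubber mat, 200 mm long (its y) and 90 mm wide (its x), 4 mm thick, fixed flat to the ledge. Origin: centre of its underside (on the ledge). Its long axis always points at the centre of the round blue mat, which lies 300 mm from its own centre, to one side or the other (along its +y or its -y).
- black_polish: Bystander: polish tin with a black lid, same shape as the red one (58 mm across, 26 mm high). Origin: centre of its underside.
- torch: Bystander: yellow torch with a black head, standing on its head: 48 mm across below, 34 mm above, 105 mm high. Origin: centre of its underside.
- bulb_box: Bystander: light-bulb carton, white card with an orange band round its middle, 62 x 62 x 90 mm high. Origin: centre of its underside.
Things that resemble listed ones, but are neither listed nor needed, are in the scene too. Leave any pink look-alike of the bottle alone.

How it is judged:
At the end, for the whole second after the job is handed in: Tin on round mat, 13 mm of centre; red polish tin on its lid, 12 mm of centre; brush on long mat, 15 mm and 0.2 rad (either way round); bottle on ledge, 15 mm of the line through both mat centres and at most 165 mm from each (halfway: 150). All upright within 0.1 rad, released, at rest (horizontal distance between steel_tin and round_mat below 0.013 m and height (world z) of steel_tin between 0.001 and 0.008 m and horizontal distance between red_polish and steel_tin below 0.012 m and z of red_polish in the frame of steel_tin between 0.066 and 0.074 m and horizontal distance between shoe_brush and long_mat below 0.015 m and angle between the y axis of shoe_brush and the y axis of long_mat, either way round below 0.2 rad and height (world z) of shoe_brush between 0.001 and 0.008 m and x of bottle in the frame of long_mat between -0.015 and 0.015 m and horizontal distance between bottle and round_mat below 0.165 m and horizontal distance between bottle and long_mat below 0.165 m and height (world z) of bottle between -0.003 and 0.003 m and angle between each of steel_tin, red_polish, bottle, shoe_brush's own z axis and vertical below 0.1 rad and linear speed of each of steel_tin, red_polish, bottle, shoe_brush below 0.02 m/s); the robot touches nothing.
It fails at once if a bystander (black-lidded tin, torch or bulb carton) moved more than 20 mm (distance of any of black_polish, torch, bulb_box from where it was at the start of the episode above 0.02 m).
It fails at once if one of the four kit pieces tipped by more than 0.7 rad (angle between any of steel_tin, red_polish, bottle, shoe_brush's own z axis and vertical above 0.7 rad).
It also fails if it takes over 102 s, if anything falls off the work surface, if the arm or the gripper's body presses on something with over 40 N, if the wrist force passes 120 N, or if a joint passes its speed limit or range.

## Working session

There is one attempt and no reset: what is moved stays moved. The work goes in short steps, Python scripts to look and compute and a tool call to move; the robot and the scene stay as the last step left them, time stands still between calls to the robot, and variables do not carry over. Pictures are saved under pics/ and viewed, at most 14 in all, crops included, and the job is handed in when it is done.

Besides the shell and the picture viewer there is one more tool, called after "Call:" by a JSON object that holds its "api" and its "payload". servo_tool: Moves the arm, as the interface text tells. Shifts and turns lie within -1 to 1; 1 stands for 0.15 m of shift or 180 degrees of turn. Its arguments: {"type":"object","properties":{"series":{"type":"array","items":{"type":"array","items":{"type":"number"}}},"newtons":{"type":"number"}},"required":["series"]}

```bash
ls; mkdir -p pics; cat > h.py <<'E'
import numpy as np, cv2
from workcell import bot
def f(ci,H=420): return H/2/np.tan(np.radians(ci["vertical_fov"])/2)
def ray(cam,u,v,z,ci=None):
    ci=ci or bot.camera_info(cam); R=np.array(ci["R"]);t=np.array(ci["t"])
    d=R.T@np.array([(u-ci["cx"])/f(ci),(v-ci["cy"])/f(ci),1]); c=-R.T@t
    return c+d*(z-c[2])/d[2]
def proj(cam,X,ci=None):
    ci=ci or bot.camera_info(cam); p=np.array(ci["R"])@np.array(X)+np.array(ci["t"])
    return p[:2]/p[2]*f(ci)+[ci["cx"],ci["cy"]]
def save(cam,name,s=1):
    im=bot.read_camera(cam); cv2.imwrite("pics/"+name,im[...,::-1]); return im
E
python3 - <<'E'
from h import *
a=save("top","top.png");b=save("scene","scene.png")
for c in("top","scene"):
    ci=bot.camera_info(c);print(c,f(ci),ci["cx"],ci["cy"],-np.array(ci["R"]).T@np.array(ci["t"]))
for n in "steel_tin red_polish bottle shoe_brush round_mat long_mat black_polish torch bulb_box".split():
    for d in bot.recognise(n,"top"):
        l,t,r,b=np.array(d["box"])*[560,420,560,420]
        print(n,round(d["score"],2),[round(x) for x in(l,t,r,b)],ray("top",(l+r)/2,(t+b)/2,0)[:2].round(3))
print(bot.read_state())
E
```

```text
pics
top 532.6708472153966 282.1443838843447 202.7980732180163 [ 0.26651163 -0.01267877  1.45548895]
scene 483.0748870758598 284.28964002190014 214.24797453910293 [1.19028873 0.46801077 1.14868702]
steel_tin 0.82 [242, 242, 268, 269] [0.453 0.078]
red_polish 0.59 [313, 257, 335, 277] [ 0.444 -0.112]
bottle 0.77 [378, 276, 406, 295] [ 0.414 -0.301]
bottle 0.74 [413, 281, 440, 299] [ 0.413 -0.394]
bottle 0.59 [311, 256, 337, 276] [ 0.445 -0.113]
bottle 0.59 [218, 177, 254, 213] [0.616 0.153]
bottle 0.58 [413, 248, 434, 270] [ 0.497 -0.381]
shoe_brush 0.84 [151, 248, 204, 277] [0.41  0.286]
shoe_brush 0.25 [240, 242, 268, 268] [0.454 0.083]
round_mat 0.75 [218, 178, 252, 216] [0.61  0.155]
long_mat 0.55 [308, 187, 374, 220] [ 0.626 -0.143]
black_polish 0.63 [257, 132, 275, 154] [0.78  0.088]
torch 0.58 [131, 193, 158, 216] [0.558 0.405]
bulb_box 0.87 [419, 207, 454, 241] [ 0.598 -0.413]
{'time': 0.55, 'q': array([-1.28892418e+00,  2.63877184e-01,  1.60399788e+00,  6.38603551e-06,
        1.27368925e+00, -3.69034785e-02]), 'joint_vel': array([-1.06567212e-03, -1.57664057e-03, -9.55524038e-06,  1.69527650e-03,
       -1.45768658e-03,  1.06147427e-03]), 'joint_torque': array([-4.40734329e-04, -5.14519572e+01, -3.67353022e+01, -2.55256973e-04,
        1.83609758e-03, -2.32086308e-05]), 'tool_pos': array([ 0.21154586, -0.64099423,  0.23129626]), 'tcp_rot': array([3.10174524e+00, 4.98606890e-01, 1.49586309e-05]), 'wrist_force': array([ 0.41524838, -0.84166393,  0.65773993]), 'torque': array([-0.00195069, -0.02312481,  0.01279678]), 'grip_force': 0.0, 'width': 0.998456107293953}
```

```bash
python3 - <<'E'
import cv2
a=cv2.imread("pics/top.png");cv2.imwrite("pics/topc.png",cv2.resize(a[110:320,110:470],(792,462),interpolation=cv2.INTER_CUBIC))
E
```

```text
(no output)
```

View pics/topc.png

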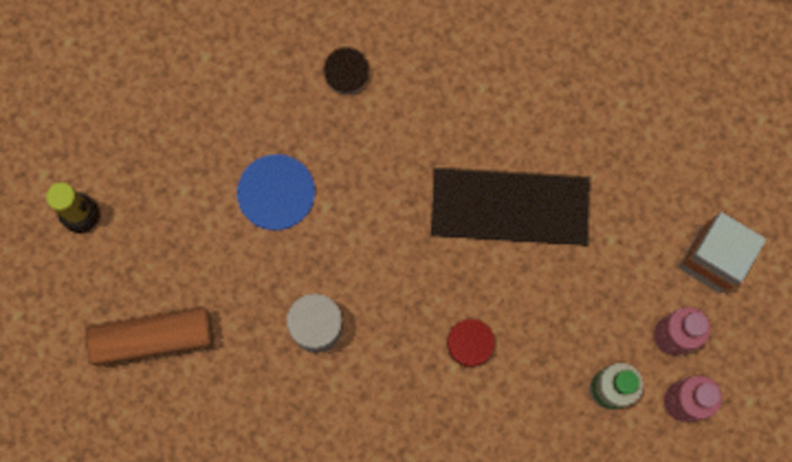

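View pics/scene.png

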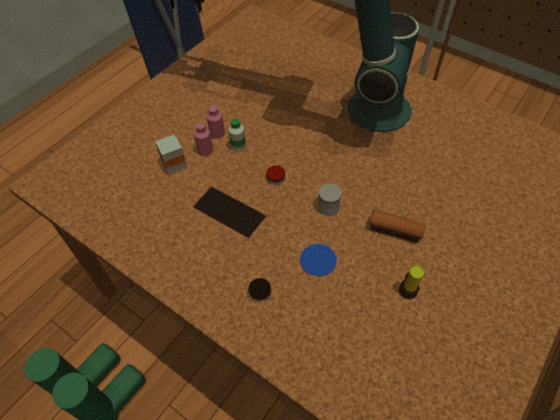

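The top crop shows the white bottle with the green cap at crop (618,385), full (391,285). The two pink ones, at (684,331) and (694,399), are look-alikes. The tin is at (315,322), the red polish at (471,342), the brush at (150,335), the blue mat at (276,192) and the black mat at (510,207). Next I fit silhouettes to the network masks in both fixed cameras.

```bash
cat > fit.py <<'E'
from h import *
from scipy.optimize import minimize
a=np.linspace(0,2*np.pi,40,endpoint=False)
def cyl(*rz): return np.vstack([np.c_[r*np.cos(a),r*np.sin(a),0*a+z] for r,z in rz])
def box(wx,wy,z0,z1): return np.array([[x,y,z] for x in(-wx/2,wx/2) for y in(-wy/2,wy/2) for z in(z0,z1)])
M=dict(steel_tin=[cyl((.031,0),(.031,.054)),cyl((.0325,.054),(.0325,.07))],
 red_polish=[cyl((.028,0),(.028,.012)),cyl((.029,.012),(.029,.026))],
 bottle=[cyl((.025,0),(.025,.08),(.014,.095)),cyl((.014,.08),(.014,.11))],
 shoe_brush=[box(.04,.136,0,.025),box(.048,.15,.025,.045)],
 round_mat=[cyl((.05,0),(.05,.004))],long_mat=[box(.09,.2,0,.004)],
 bulb_box=[box(.062,.062,0,.09)],torch=[cyl((.024,0),(.024,.04)),cyl((.017,.04),(.017,.105))],
 black_polish=[cyl((.028,0),(.028,.012)),cyl((.029,.012),(.029,.026))])
S=8
def render(parts,x,y,th,ci,z=0):
    im=np.zeros((420*S//2,560*S//2),np.uint8); k=S//2
    c,s=np.cos(th),np.sin(th)
    for P in parts:
        W=P@np.array([[c,s,0],[-s,c,0],[0,0,1]])+[x,y,z]
        q=W@np.array(ci["R"]).T+np.array(ci["t"]); uv=q[:,:2]/q[:,2:]*f(ci)+[ci["cx"],ci["cy"]]
        h=cv2.convexHull(np.float32(uv))
        cv2.fillPoly(im,[np.int32(np.round(((h+.5)*k-.5)*16))],255,shift=4)
    return cv2.resize(im,(560,420),interpolation=cv2.INTER_AREA)/255.
def fit(name,masks,x0,yaw=False,z=0):
    # masks: list of (mask,ci)
    def cost(p):
        c=0
        for m,ci in masks:
            r=render(M[name],p[0],p[1],p[2] if yaw else 0,ci,z); c+=1-np.minimum(r,m).sum()/np.maximum(r,m).sum()
        return c/len(masks)
    best=None
    for th in (np.linspace(0,np.pi,8,endpoint=False) if yaw else [0]):
        s=np.array([x0[0],x0[1],th][:3 if yaw else 2])
        d=np.array([.015,.015,.2][:len(s)])
        r=minimize(cost,s,method="Nelder-Mead",options=dict(initial_simplex=np.vstack([s]+[s+np.eye(len(s))[i]*d for i in range(len(s))]),xatol=1e-4,fatol=1e-4,maxiter=120))
        if best is None or r.fun<best.fun: best=r
    return best.x,best.fun
E
python3 - <<'E'
from fit import *
X0=dict(steel_tin=(.45,.08),red_polish=(.444,-.112),bottle=(.4,-.29),shoe_brush=(.41,.286),round_mat=(.61,.155),long_mat=(.626,-.143),black_polish=(.77,.088),torch=(.55,.39),bulb_box=(.59,-.4))
for n,x0 in X0.items():
    ms=[]
    for c in("top","scene"):
        ci=bot.camera_info(c); e=proj(c,[*x0,.02]); best=None
        for d in bot.trace(n,c):
            l,t,r,b=np.array(d["box"])*[560,420,560,420]
            if np.hypot((l+r)/2-e[0],(t+b)/2-e[1])<16 and best is None: best=d["mask"].astype(float)
        if best is not None: ms.append((best,ci))
    yaw=n in("shoe_brush","long_mat","bulb_box")
    print(n,len(ms),*[ (p.round(4),round(v,3)) for p,v in ([fit(n,ms,x0,yaw)] if ms else [])],*[fit(n,[m],x0)[0].round(4) for m in (ms if not yaw else [])])
E
```

```text
steel_tin 2 (array([0.4451, 0.0814]), np.float64(0.095)) [0.444 0.08 ] [0.4477 0.0822]
red_polish 2 (array([ 0.447 , -0.1092]), np.float64(0.086)) [ 0.4471 -0.1099] [ 0.4479 -0.1085]
bottle 2 (array([ 0.411 , -0.2858]), np.float64(0.094)) [ 0.4111 -0.286 ] [ 0.4096 -0.2867]
shoe_brush 2 (array([0.4066, 0.2799, 0.2742]), np.float64(0.072))
round_mat 2 (array([0.6109, 0.1555]), np.float64(0.046)) [0.6099 0.1548] [0.6122 0.1561]
long_mat 2 (array([ 0.6278, -0.1445,  3.1903]), np.float64(0.048))
black_polish 2 (array([0.7792, 0.0842]), np.float64(0.121)) [0.7796 0.0835] [0.7801 0.0851]
torch 2 (array([0.5521, 0.3962]), np.float64(0.097)) [0.5522 0.3958] [0.5518 0.3966]
bulb_box 2 (array([ 0.5873, -0.4023,  1.1086]), np.float64(0.061))
```

Silhouette fits from the two cameras agree to about 3 mm. The round mat is at (0.6115,0.155) and the long mat at (0.628,-0.1445) with yaw 0.05, so the halfway point is about (0.6195,0.0055). I'll start with the bottle and confirm it in a wrist crop first.

Call:
{"api": "servo_tool", "payload": {"series": [[0.5, 1, 0, 0, 0, 0.133, 0], [0.5, 1, 0, 0, 0, 0.133, 0], [0.5, 1, 0, 0, 0, 0.133, 0], [0.5, 1, 0, 0, 0, 0.133, 0]]}}

```text
time: 1.85
tool_pos: [0.2879, -0.4873, 0.2312]
tcp_rot: [-2.927, -1.136, -0.002]
wrist_force: [-0.4, -0.5, -0.1]
width: 0.999
grip_force: 0.0
```

Call:
{"api": "servo_tool", "payload": {"series": [[0.5, 1, 0, 0, 0, 0.133, 0], [0.5, 1, 0, 0, 0, 0.133, 0], [0.5, 1, 0, 0, 0, 0.133, 0], [0.5, 1, 0, 0, 0, 0.133, 0]]}}

```text
time: 2.25
tool_pos: [0.3628, -0.3379, 0.2315]
tcp_rot: [-2.629, -1.719, -0.002]
wrist_force: [-0.2, -0.2, 0.1]
width: 0.998
grip_force: 0.0
```

Call:
{"api": "servo_tool", "payload": {"series": [[0.33, 0.367, -0.2, 0, 0, 0.1325, 0], [0.33, 0.367, -0.2, 0, 0, 0.1325, 0], [0.33, 0.367, -0.2, 0, 0, 0.1325, 0], [0.33, 0.367, -0.2, 0, 0, 0.1325, 0], [0.33, 0.367, -0.2, 0, 0, 0.1325, 0]]}}

```text
time: 2.75
tool_pos: [0.4112, -0.2864, 0.2016]
tcp_rot: [2.225, 2.217, -0.0]
wrist_force: [0.1, 0.1, -0.8]
width: 1.002
grip_force: 0.0
```

```bash
python3 - <<'E'
from fit import *
s=bot.read_state();print(s["time"],s["tool_pos"],s["tcp_rot"])
im=save("wrist","w1.png");ci=bot.camera_info("wrist")
for d in bot.trace("bottle","wrist"):
    print(d["score"],np.round(np.array(d["box"])*[560,420,560,420]))
    print(fit("bottle",[(d["mask"].astype(float),ci)],(.411,-.286)))
print(proj("wrist",[.411,-.286,.11],ci))
cv2.imwrite("pics/w1b.png",cv2.resize(im[...,::-1],(800,600)))
E
```

```text
2.75 [ 0.4112224  -0.28642292  0.20161752] [ 2.22468215e+00  2.21712536e+00 -4.23030954e-04]
0.85 [253. 242. 306. 334.]
(array([ 0.40596904, -0.37650296]), np.float64(0.03829919282575378))
0.66 [330. 223. 398. 315.]
(array([ 0.411, -0.286]), np.float64(1.0))
0.64 [251. 152. 317. 225.]
(array([ 0.41016138, -0.28454283]), np.float64(0.04149998676793598))
0.3 [419. 248. 536. 340.]
(array([ 0.411, -0.286]), np.float64(1.0))
[285.24714553 209.35062995]
```

View pics/w1b.png

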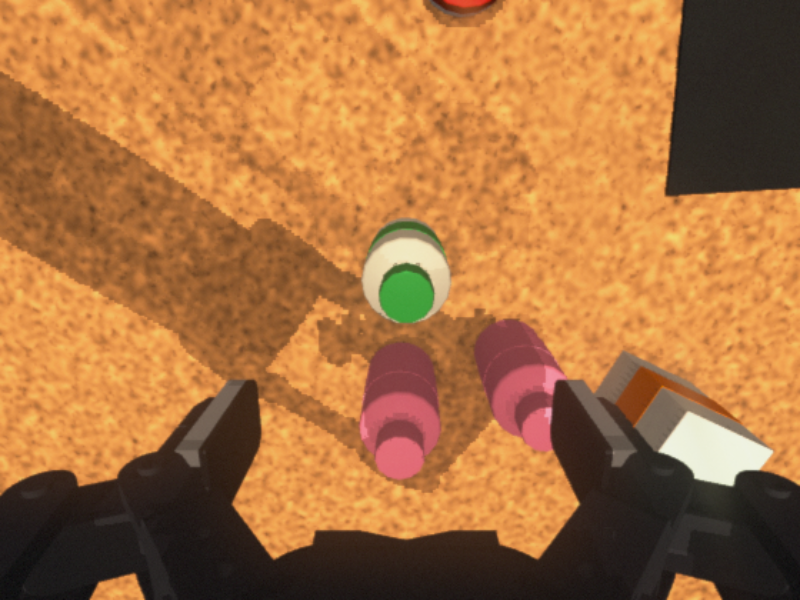

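The wrist crop (800x600) shows the white bottle with green cap at (406,280), which fits the description. The two pink look-alikes are at (400,420) and (525,390), clear of the finger line, so I go down on the white one.

Call:
{"api": "servo_tool", "payload": {"series": [[0, 0.01, -0.3, 0, 0, 0, 0], [0, 0.01, -0.6, 0, 0, 0, 0], [0, 0.01, -0.9, 0, 0, 0, 0], [0, 0.01, -0.9, 0, 0, 0, 0]]}}

```text
time: 3.25
tool_pos: [0.4058, -0.2814, 0.0604]
tcp_rot: [-2.215, -2.209, 0.003]
wrist_force: [-1.4, 0.2, -0.4]
width: 0.998
grip_force: 0.0
```

Call:
{"api": "servo_tool", "payload": {"series": [[0, 0, -0.14, 0, 0, 0, 0], [0, 0, -0.14, 0, 0, 0, 0.2], [0, 0, -0.14, 0, 0, 0, 1], [0, 0, -0.14, 0, 0, 0, 1], [0, 0, -0.14, 0, 0, 0, 1], [0, 0, -0.14, 0, 0, 0, 1], [0, 0, -0.14, 0, 0, 0, 1], [0, 0, -0.14, 0, 0, 0, 1]], "newtons": 30}}

```text
time: 4.05
tool_pos: [0.4123, -0.2857, 0.0477]
tcp_rot: [2.219, 2.219, -0.0]
wrist_force: [-1.4, -0.2, 6.4]
width: 0.575
grip_force: 31.4
```

Call:
{"api": "servo_tool", "payload": {"series": [[0, 0, 0.15, 0, 0, 0, 1], [0, 0, 0.35, 0, 0, 0, 1], [0.03, 0.04, 0.5, 0, 0, 0, 1], [0.12, 0.17, 0.5, 0, 0, 0, 1], [0.26, 0.37, 0.5, 0, 0, 0, 1], [0.4, 0.57, 0.5, 0, 0, 0, 1], [0.54, 0.77, 0.5, 0, 0, 0, 1], [0.68, 0.97, 0.5, 0, 0, 0, 1]]}}

```text
time: 4.85
tool_pos: [0.5139, -0.1377, 0.1212]
tcp_rot: [2.221, 2.22, 0.001]
wrist_force: [0.8, -0.2, -1.6]
width: 0.57
grip_force: 32.0
```

Call:
{"api": "servo_tool", "payload": {"series": [[0.14, 0.2, 0, 0, 0, 0, 1], [0.28, 0.4, 0, 0, 0, 0, 1], [0.42, 0.58, 0, 0, 0, 0, 1], [0.56, 0.78, 0, 0, 0, 0, 1], [0.66, 0.91, 0, 0, 0, 0, 1], [0.71, 0.965, 0, 0, 0, 0, 1], [0.71, 0.965, 0, 0, 0, 0, 1], [0.71, 0.965, 0, 0, 0, 0, 1], [0.71, 0.965, 0, 0, 0, 0, 1]]}}

```text
time: 5.75
tool_pos: [0.6186, 0.0047, 0.1202]
tcp_rot: [-2.223, -2.22, 0.001]
wrist_force: [0.6, -0.5, -2.0]
width: 0.573
grip_force: 32.0
```

```bash
python3 - <<'E'
from fit import *
s=bot.read_state();print(s["time"],s["tool_pos"],s["tcp_rot"],s["wrist_force"])
im=save("wrist","w2.png");ci=bot.camera_info("wrist")
for n,x0,z in(("bottle",(.62,.006),.075),("round_mat",(.6115,.1555),0),("long_mat",(.628,-.1445),0)):
    for d in bot.trace(n,"wrist"):
        b=np.round(np.array(d["box"])*[560,420,560,420])
        print(n,d["score"],b,fit(n,[(d["mask"].astype(float),ci)],x0,z=z,yaw=n=="long_mat"))
E
```

```text
5.75 [0.61864385 0.00465289 0.12018563] [-2.22255908e+00 -2.21981222e+00  1.39641592e-03] [ 0.61585874 -0.49477151 -1.99902595]
bottle 0.59 [216. 193. 353. 381.] (array([0.6171229 , 0.00955491]), np.float64(0.18442873746081423))
round_mat 0.77 [201.   0. 347.  59.] (array([0.61041487, 0.15640126]), np.float64(0.011390739344833478))
long_mat 0.72 [331. 333. 345. 371.] (array([ 0.68089194, -0.23138414,  0.52930338]), np.float64(0.9464459962787418))
long_mat 0.26 [  0.  43.  85. 152.] (array([ 0.628 , -0.1445,  0.    ]), np.float64(1.0))
```

Call:
{"api": "servo_tool", "payload": {"series": [[0, 0, -0.12, 0, 0, 0, 1], [0, 0, -0.28, 0, 0, 0, 1], [0, 0, -0.42, 0, 0, 0, 1], [0, 0, -0.48, 0, 0, 0, 1], [0, 0, -0.5, 0, 0, 0, 1], [0, 0, -0.5, 0, 0, 0, 1], [0, 0, -0.5, 0, 0, 0, 1]]}}

```text
time: 6.65
tool_pos: [0.6193, 0.0055, 0.0472]
tcp_rot: [-2.222, -2.221, 0.001]
wrist_force: [-5.6, 0.9, 6.6]
width: 0.576
grip_force: 32.8
```

Call:
{"api": "servo_tool", "payload": {"series": [[0, 0, 0, 0, 0, 0, 0.3], [0, 0, 0, 0, 0, 0, 0], [0, 0, 0, 0, 0, 0, 0], [0, 0, 0, 0, 0, 0, 0], [0, 0, 0, 0, 0, 0, 0], [0, 0, 0.3, 0, 0, 0, 0], [0, 0, 0.6, 0, 0, 0, 0], [0, 0, 0.8, 0, 0, 0, 0], [0, 0, 1, 0, 0, 0, 0]]}}

```text
time: 7.55
tool_pos: [0.6199, 0.0058, 0.1972]
tcp_rot: [2.221, 2.221, 0.001]
wrist_force: [1.0, -0.4, -0.4]
width: 0.999
grip_force: 0.0
```

Call:
{"api": "servo_tool", "payload": {"series": [[-0.3, 0.12, 0, 0, 0, 0, 0], [-0.6, 0.25, 0, 0, 0, 0, 0], [-0.9, 0.37, 0, 0, 0, 0, 0]]}}

```text
time: 7.85
tool_pos: [0.4833, 0.0618, 0.1954]
tcp_rot: [2.222, 2.221, 0.001]
wrist_force: [-0.1, 1.3, -0.0]
width: 0.998
grip_force: 0.0
```

Call:
{"api": "servo_tool", "payload": {"series": [[-0.26, 0.13, 0, 0, 0, 0, 0], [-0.26, 0.13, 0, 0, 0, 0, 0], [-0.26, 0.13, 0, 0, 0, 0, 0], [-0.26, 0.13, 0, 0, 0, 0, 0]]}}

```text
time: 8.25
tool_pos: [0.4467, 0.0807, 0.1958]
tcp_rot: [2.221, 2.22, 0.002]
wrist_force: [1.0, -0.0, -0.2]
width: 1.0
grip_force: 0.0
```

```bash
cat > look.py <<'E'
import sys
from fit import *
def look(*items,cam="wrist"):
    s=bot.read_state();print(s["time"],s["tool_pos"].round(4))
    im=bot.read_camera(cam);ci=bot.camera_info(cam)
    for n,x0,z in items:
        for d in bot.trace(n,cam):
            p,v=fit(n,[(d["mask"].astype(float),ci)],x0,z=z,yaw=n in("long_mat","shoe_brush"))
            if v<.5: print(n,cam,round(d["score"],2),np.round(np.array(d["box"])*[560,420,560,420]),p.round(4),round(v,3))
    return im
E
python3 - <<'E'
from look import *
look(("steel_tin",(.445,.081),0),("round_mat",(.6115,.1555),0))
look(("bottle",(.62,.006),0),cam="top")
look(("bottle",(.62,.006),0),cam="scene")
E
```

```text
8.25 [0.4467 0.0807 0.1958]
steel_tin wrist 0.6 [241. 149. 318. 232.] [0.4436 0.0818] 0.034
round_mat wrist 0.9 [407.  39. 518. 152.] [0.61   0.1558] 0.028
8.4 [0.4467 0.0804 0.1954]
bottle top 0.74 [282. 186. 299. 206.] [0.6195 0.0049] 0.059
8.5 [0.4464 0.0804 0.1952]
bottle scene 0.88 [265. 212. 282. 239.] [0.6185 0.0062] 0.087
```

Call:
{"api": "servo_tool", "payload": {"series": [[-0.015, 0.008, -0.3, 0, 0, 0, 0], [-0.015, 0.008, -0.6, 0, 0, 0, 0], [-0.015, 0.008, -0.8, 0, 0, 0, 0], [-0.015, 0.008, -0.9, 0, 0, 0, 0]]}}

```text
time: 9.0
tool_pos: [0.4407, 0.0815, 0.0569]
tcp_rot: [-2.219, -2.219, 0.007]
wrist_force: [0.1, 0.0, -0.4]
width: 1.0
grip_force: 0.0
```

Call:
{"api": "servo_tool", "payload": {"series": [[0, 0, -0.15, 0, 0, 0, 0], [0, 0, -0.15, 0, 0, 0, 0], [0, 0, -0.15, 0, 0, 0, 1], [0, 0, -0.15, 0, 0, 0, 1], [0, 0, -0.15, 0, 0, 0, 1], [0, 0, -0.15, 0, 0, 0, 1], [0, 0, -0.15, 0, 0, 0, 1]], "newtons": 40}}

```text
time: 9.7
tool_pos: [0.4446, 0.0822, 0.0391]
tcp_rot: [2.22, 2.22, 0.003]
wrist_force: [0.5, 0.4, 4.5]
width: 0.746
grip_force: 45.1
```

Call:
{"api": "servo_tool", "payload": {"series": [[0, 0, 0.15, 0, 0, 0, 1], [0, 0, 0.3, 0, 0, 0, 1], [0.03, 0, 0.4, 0, 0, 0, 1], [0.12, 0.04, 0.4, 0, 0, 0, 1], [0.26, 0.1, 0.4, 0, 0, 0, 1], [0.44, 0.18, 0.4, 0, 0, 0, 1], [0.62, 0.26, 0.4, 0, 0, 0, 1], [0.8, 0.34, 0.4, 0, 0, 0, 1], [0.94, 0.43, 0.4, 0, 0, 0, 1], [1, 0.49, 0.4, 0, 0, 0, 1]]}}

```text
time: 10.7
tool_pos: [0.5949, 0.1566, 0.0962]
tcp_rot: [-2.221, -2.221, 0.001]
wrist_force: [-0.5, -0.1, -1.2]
width: 0.746
grip_force: 45.8
```

Call:
{"api": "servo_tool", "payload": {"series": [[0.107, 0, 0, 0, 0, 0, 1], [0.107, 0, 0, 0, 0, 0, 1], [0.107, 0, 0, 0, 0, 0, 1], [0.107, 0, -0.15, 0, 0, 0, 1], [0.107, 0, -0.25, 0, 0, 0, 1], [0.107, 0, -0.3, 0, 0, 0, 1], [0.107, 0, -0.3, 0, 0, 0, 1]]}}

```text
time: 11.4
tool_pos: [0.607, 0.155, 0.0506]
tcp_rot: [-2.22, -2.219, 0.006]
wrist_force: [-0.3, 0.2, -2.6]
width: 0.745
grip_force: 45.9
```

Call:
{"api": "servo_tool", "payload": {"series": [[0, 0, 0, 0, 0, 0, 1], [0, 0, -0.03, 0, 0, 0, 1], [0, 0, -0.055, 0, 0, 0, 1], [0, 0, -0.07, 0, 0, 0, 1], [0, 0, -0.07, 0, 0, 0, 1], [0, 0, -0.07, 0, 0, 0, 1]]}}

```text
time: 12.0
tool_pos: [0.6096, 0.1556, 0.0431]
tcp_rot: [2.221, 2.221, 0.001]
wrist_force: [-3.0, -0.4, 3.3]
width: 0.746
grip_force: 46.2
```

Call:
{"api": "servo_tool", "payload": {"series": [[0, 0, 0, 0, 0, 0, 0.2], [0, 0, 0, 0, 0, 0, 0], [0, 0, 0, 0, 0, 0, 0], [0, 0, 0, 0, 0, 0, 0], [0, 0, 0.15, 0, 0, 0, 0], [0, 0, 0.4, 0, 0, 0, 0], [0, 0, 0.7, 0, 0, 0, 0], [0, 0, 1, 0, 0, 0, 0], [0, 0, 1, 0, 0, 0, 0], [0, 0, 1, 0, 0, 0, 0]]}}

```text
time: 13.0
tool_pos: [0.6107, 0.1558, 0.1946]
tcp_rot: [2.22, 2.22, 0.006]
wrist_force: [0.0, 0.1, -0.6]
width: 0.999
grip_force: 0.0
```

```bash
python3 - <<'E'
from look import *
look(("steel_tin",(.61,.1556),0.004),("round_mat",(.6115,.1555),0))
E
```

```text
13.0 [0.6107 0.1558 0.1946]
steel_tin wrist 0.89 [238. 151. 321. 237.] [0.6064 0.1558] 0.049
```

Call:
{"api": "servo_tool", "payload": {"series": [[-0.35, -0.5, 0, 0, 0, 0, 0], [-0.7, -1, 0, 0, 0, 0, 0], [-0.7, -1, 0, 0, 0, 0, 0], [-0.7, -1, 0, 0, 0, 0, 0]]}}

```text
time: 13.55
tool_pos: [0.5008, 0.0037, 0.1896]
tcp_rot: [-2.22, -2.218, 0.006]
wrist_force: [0.1, 0.2, 0.2]
width: 1.001
grip_force: 0.0
```

Call:
{"api": "servo_tool", "payload": {"series": [[-0.39, -0.77, -0.3, 0, 0, 0, 0], [-0.39, -0.77, -0.3, 0, 0, 0, 0], [-0.39, -0.77, -0.3, 0, 0, 0, 0], [-0.39, -0.77, -0.3, 0, 0, 0, 0], [-0.39, -0.77, -0.3, 0, 0, 0, 0]]}}

```text
time: 14.05
tool_pos: [0.4444, -0.1101, 0.1456]
tcp_rot: [-2.222, -2.216, 0.002]
wrist_force: [0.3, 0.2, 1.2]
width: 0.995
grip_force: 0.0
```

```bash
python3 - <<'E'
from look import *
look(("red_polish",(.447,-.109),0))
look(("steel_tin",(.61,.1556),0.004),cam="top")
look(("steel_tin",(.61,.1556),0.004),cam="scene")
E
```

```text
14.05 [ 0.4444 -0.1101  0.1456]
14.15 [ 0.4462 -0.1093  0.147 ]
steel_tin top 0.73 [224. 178. 249. 206.] [0.6079 0.1536] 0.051
14.25 [ 0.4467 -0.1091  0.1476]
steel_tin scene 0.7 [306. 236. 332. 269.] [0.6104 0.155 ] 0.037
```

```bash
python3 - <<'E'
from look import *
im=look(("red_polish",(.447,-.109),0))
print([ (d["score"],np.array(d["box"])*[560,420,560,420]) for d in bot.trace("red_polish","wrist")])
cv2.imwrite("pics/w3.png",im[...,::-1])
# colour fallback
hsv=cv2.cvtColor(im,cv2.COLOR_RGB2HSV);m=((hsv[...,0]<8)|(hsv[...,0]>172))&(hsv[...,1]>170)&(hsv[...,2]>50)
n,l,st,c=cv2.connectedComponentsWithStats(m.astype(np.uint8));k=1+st[1:,4].argmax();print(st[k],c[k],ray("wrist",*c[k],.026),proj("wrist",[.447,-.109,.026]))
E
```

```text
14.35 [ 0.4467 -0.1091  0.1476]
red_polish wrist 0.89 [246. 156. 320. 234.] [ 0.4453 -0.1093] 0.034
[(0.89, array([246.288, 155.82 , 319.592, 234.108]))]
[ 248  161   72   72 4010] [283.56857855 196.51820449] [ 0.44499094 -0.10733831  0.026     ] [286.11470151 198.55725567]
```

View pics/w3.png

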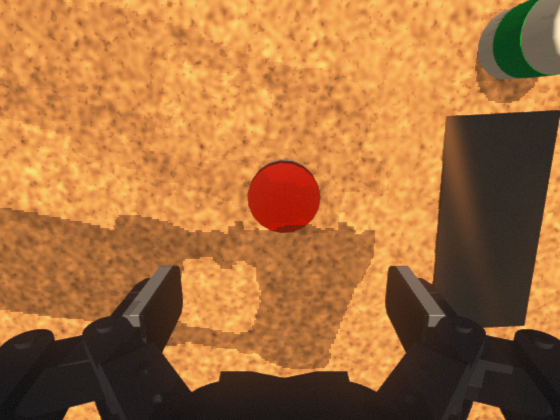

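The red-lidded tin is at (284,197), alone and between the open fingers' line, so I go down on it.

Call:
{"api": "servo_tool", "payload": {"series": [[-0.01, 0, -0.3, 0, 0, 0, 0], [-0.01, 0, -0.6, 0, 0, 0, 0], [-0.01, 0, -0.8, 0, 0, 0, 0], [-0.01, 0, -0.9, 0, 0, 0, 0], [-0.01, 0, -0.95, 0, 0, 0, 0], [-0.01, 0, -0.965, 0, 0, 0, 0], [-0.01, 0, -0.965, 0, 0, 0, 0]]}}

```text
time: 15.2
tool_pos: [0.4451, -0.1101, 0.0031]
tcp_rot: [2.221, 2.221, 0.001]
wrist_force: [1.3, 0.5, 0.6]
width: 0.999
grip_force: 0.0
```

Call:
{"api": "servo_tool", "payload": {"series": [[0, 0, 0, 0, 0, 0, 0.2], [0, 0, 0, 0, 0, 0, 1], [0, 0, 0, 0, 0, 0, 1], [0, 0, 0, 0, 0, 0, 1], [0, 0, 0, 0, 0, 0, 1], [0, 0, 0, 0, 0, 0, 1]], "newtons": 30}}

```text
time: 15.8
tool_pos: [0.4456, -0.1104, 0.004]
tcp_rot: [2.22, 2.22, 0.002]
wrist_force: [0.5, -0.6, 5.5]
width: 0.668
grip_force: 31.5
```

Call:
{"api": "servo_tool", "payload": {"series": [[0, 0, 0.15, 0, 0, 0, 1], [0, 0, 0.4, 0, 0, 0, 1], [0, 0.05, 0.6, 0, 0, 0, 1], [0, 0.18, 0.7, 0, 0, 0, 1], [0, 0.36, 0.7, 0, 0, 0, 1], [0, 0.56, 0.7, 0, 0, 0, 1], [0, 0.76, 0.7, 0, 0, 0, 1], [0.05, 0.93, 0.7, 0, 0, 0, 1]]}}

```text
time: 16.6
tool_pos: [0.4508, 0.0308, 0.1076]
tcp_rot: [-2.221, -2.221, 0.0]
wrist_force: [0.1, -0.7, -0.7]
width: 0.67
grip_force: 32.9
```

Call:
{"api": "servo_tool", "payload": {"series": [[0.08, 0.2, 0, 0, 0, 0, 1], [0.22, 0.4, 0, 0, 0, 0, 1], [0.4, 0.6, 0, 0, 0, 0, 1], [0.6, 0.74, 0, 0, 0, 0, 1], [0.8, 0.82, 0, 0, 0, 0, 1], [0.94, 0.83, 0, 0, 0, 0, 1], [1, 0.83, 0, 0, 0, 0, 1], [1, 0.83, 0, 0, 0, 0, 1], [1, 0.83, 0, 0, 0, 0, 1], [1, 0.83, 0, 0, 0, 0, 1]]}}

```text
time: 17.6
tool_pos: [0.6004, 0.1535, 0.1072]
tcp_rot: [-2.221, -2.22, 0.002]
wrist_force: [-0.9, -0.6, -1.4]
width: 0.665
grip_force: 32.9
```

```bash
python3 - <<'E'
from look import *
im=look(("red_polish",(.605,.1550),.105),("steel_tin",(.61,.1550),.004))
cv2.imwrite("pics/w4.png",im[...,::-1])
for c in ("top","scene"): look(("red_polish",(.6,.155),.105),cam=c)
E
```

```text
17.6 [0.6004 0.1535 0.1072]
red_polish wrist 0.86 [214. 206. 358. 355.] [0.5994 0.1554] 0.064
17.75 [0.6011 0.1537 0.1076]
17.85 [0.6014 0.1539 0.1077]
```

View pics/w4.png

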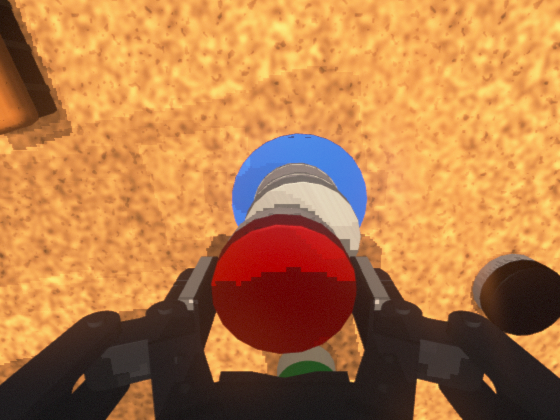

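The red tin is held level over the steel tin, about 8 mm short in x. I shift it and lower it.

Call:
{"api": "servo_tool", "payload": {"series": [[0.057, 0, 0, 0, 0, 0, 1], [0.057, 0, -0.06, 0, 0, 0, 1], [0.057, 0, -0.13, 0, 0, 0, 1], [0.057, 0, -0.17, 0, 0, 0, 1], [0.057, 0, -0.185, 0, 0, 0, 1], [0.057, 0, -0.195, 0, 0, 0, 1], [0.057, 0, -0.195, 0, 0, 0, 1], [0.057, 0, -0.195, 0, 0, 0, 1]]}}

```text
time: 18.75
tool_pos: [0.6107, 0.1541, 0.0783]
tcp_rot: [2.221, 2.221, 0.001]
wrist_force: [0.1, 0.1, -0.5]
width: 0.668
grip_force: 33.0
```

Call:
{"api": "servo_tool", "payload": {"series": [[-0.005, 0, -0.008, 0, 0, 0, 1], [-0.005, 0, -0.012, 0, 0, 0, 1], [-0.005, 0, -0.012, 0, 0, 0, 1]]}}

```text
time: 19.05
tool_pos: [0.6107, 0.1542, 0.078]
tcp_rot: [2.22, 2.22, 0.003]
wrist_force: [-1.8, -0.4, 5.4]
width: 0.665
grip_force: 33.4
```

Call:
{"api": "servo_tool", "payload": {"series": [[0, 0, 0, 0, 0, 0, 0.2], [0, 0, 0, 0, 0, 0, 0], [0, 0, 0, 0, 0, 0, 0], [0, 0, 0, 0, 0, 0, 0], [0, 0, 0.15, 0, 0, 0, 0], [0, 0, 0.4, 0, 0, 0, 0], [0, 0, 0.7, 0, 0, 0, 0], [0, 0, 0.8, 0, 0, 0, 0]]}}

```text
time: 19.85
tool_pos: [0.6126, 0.1547, 0.2022]
tcp_rot: [2.218, 2.218, 0.011]
wrist_force: [0.8, -1.0, -0.1]
width: 0.998
grip_force: 0.0
```

Call:
{"api": "servo_tool", "payload": {"series": [[-0.35, 0.2, 0, 0, 0, 0.02, 0], [-0.7, 0.4, 0, 0, 0, 0.06, 0], [-1, 0.6, 0, 0, 0, 0.087, 0], [-1, 0.6, 0, 0, 0, 0.087, 0]]}}

```text
time: 20.25
tool_pos: [0.4561, 0.245, 0.1955]
tcp_rot: [-1.893, -2.505, 0.002]
wrist_force: [0.3, -0.2, 0.0]
width: 0.999
grip_force: 0.0
```

Call:
{"api": "servo_tool", "payload": {"series": [[-0.36, 0.24, -0.2, 0, 0, 0, 0], [-0.36, 0.24, -0.2, 0, 0, 0, 0], [-0.36, 0.24, -0.2, 0, 0, 0, 0], [-0.36, 0.24, -0.2, 0, 0, 0, 0], [-0.36, 0.24, -0.2, 0, 0, 0, 0]]}}

```text
time: 20.75
tool_pos: [0.407, 0.2799, 0.1671]
tcp_rot: [1.898, 2.502, 0.002]
wrist_force: [1.3, 0.5, -1.2]
width: 1.0
grip_force: 0.0
```

```bash
python3 - <<'E'
from look import *
im=look(("shoe_brush",(.407,.28),0))
cv2.imwrite("pics/w5.png",im[...,::-1]); print(bot.read_state()["tcp_rot"])
for c in ("top","scene"): look(("red_polish",(.609,.155),.074),cam=c)
E
```

```text
20.75 [0.407  0.2799 0.1671]
shoe_brush wrist 0.91 [254. 100. 314. 283.] [0.4056 0.2805 0.2784] 0.042
[1.89944538e+00 2.50140962e+00 1.94713240e-03]
20.85 [0.4071 0.2798 0.1672]
red_polish top 0.82 [219. 180. 244. 201.] [0.6103 0.1546] 0.042
20.95 [0.4068 0.2797 0.167 ]
red_polish scene 0.84 [307. 234. 331. 253.] [0.6117 0.1561] 0.062
```

View pics/w5.png

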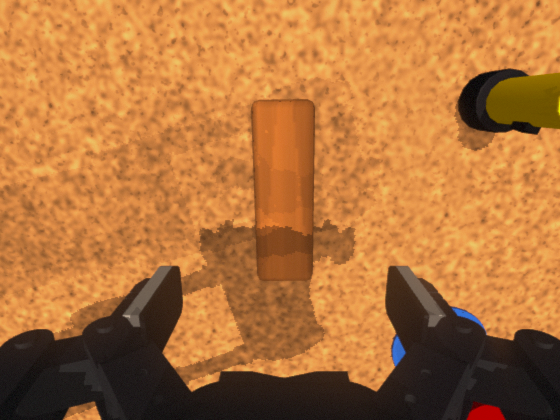

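The brush back is at (284,190), lined up between the fingers, with the torch well clear at (500,100). I go down on it.

Call:
{"api": "servo_tool", "payload": {"series": [[-0.005, 0, -0.3, 0, 0, 0, 0], [-0.005, 0, -0.6, 0, 0, 0, 0], [-0.005, 0, -0.8, 0, 0, 0, 0], [-0.005, 0, -0.95, 0, 0, 0, 0], [-0.005, 0, -1, 0, 0, 0, 0], [-0.005, 0, -1, 0, 0, 0, 0]]}}

```text
time: 21.65
tool_pos: [0.4043, 0.2794, 0.0155]
tcp_rot: [-1.898, -2.502, 0.004]
wrist_force: [-0.2, -0.6, 1.2]
width: 1.004
grip_force: 0.0
```

Call:
{"api": "servo_tool", "payload": {"series": [[0, 0, -0.03, 0, 0, 0, 0], [0, 0, -0.03, 0, 0, 0, 0.2], [0, 0, -0.03, 0, 0, 0, 1], [0, 0, -0.03, 0, 0, 0, 1], [0, 0, -0.03, 0, 0, 0, 1], [0, 0, -0.03, 0, 0, 0, 1], [0, 0, -0.03, 0, 0, 0, 1], [0, 0, -0.03, 0, 0, 0, 1]], "newtons": 45}}

```text
time: 22.45
tool_pos: [0.406, 0.2807, 0.0132]
tcp_rot: [1.898, 2.503, 0.004]
wrist_force: [0.1, -1.0, 5.7]
width: 0.556
grip_force: 47.8
```

Call:
{"api": "servo_tool", "payload": {"series": [[0, 0, 0.12, 0, 0, 0, 1], [0, 0, 0.3, 0, 0, 0, 1], [0, -0.04, 0.4, 0, 0, 0, 1], [0, -0.16, 0.4, 0, 0, -0.01, 1], [0, -0.34, 0.4, 0, 0, -0.025, 1], [0, -0.56, 0.4, 0, 0, -0.04, 1], [0, -0.78, 0.4, 0, 0, -0.06, 1], [0, -1, 0.4, 0, 0, -0.072, 1]]}}

```text
time: 23.25
tool_pos: [0.4041, 0.1288, 0.0716]
tcp_rot: [-2.17, -2.271, 0.001]
wrist_force: [0.3, 0.2, -1.8]
width: 0.551
grip_force: 47.1
```

Call:
{"api": "servo_tool", "payload": {"series": [[0, -0.2, 0, 0, 0, 0, 1], [0, -0.4, 0, 0, 0, 0, 1], [0, -0.6, 0, 0, 0, 0, 1], [0, -0.8, 0, 0, 0, 0, 1], [0, -1, 0, 0, 0, 0, 1]]}}

```text
time: 23.75
tool_pos: [0.4041, -0.0211, 0.0717]
tcp_rot: [-2.168, -2.273, 0.0]
wrist_force: [0.9, 1.0, -2.2]
width: 0.553
grip_force: 47.1
```

Call:
{"api": "servo_tool", "payload": {"series": [[0, -0.2, 0, 0, 0, 0, 1], [0, -0.4, 0, 0, 0, 0, 1], [0.06, -0.6, 0, 0, 0, 0, 1], [0.2, -0.74, 0, 0, 0, 0, 1], [0.4, -0.82, 0, 0, 0, 0, 1], [0.6, -0.835, 0, 0, 0, 0, 1], [0.8, -0.835, 0, 0, 0, 0, 1], [0.98, -0.835, 0, 0, 0, 0, 1]]}}

```text
time: 24.55
tool_pos: [0.5527, -0.1454, 0.0714]
tcp_rot: [-2.169, -2.272, 0.001]
wrist_force: [0.2, 0.1, -1.1]
width: 0.554
grip_force: 47.1
```

Call:
{"api": "servo_tool", "payload": {"series": [[0.2, 0, 0, 0, 0, 0, 1], [0.36, 0, 0, 0, 0, 0, 1], [0.46, 0, 0, 0, 0, 0, 1], [0.49, 0, 0, 0, 0, 0, 1], [0.49, 0, 0, 0, 0, 0, 1], [0.49, 0, 0, 0, 0, 0, 1], [0.49, 0, 0, 0, 0, 0, 1]]}}

```text
time: 25.25
tool_pos: [0.6241, -0.1452, 0.0717]
tcp_rot: [-2.168, -2.272, 0.001]
wrist_force: [-0.6, -0.5, -1.6]
width: 0.552
grip_force: 47.0
```

```bash
python3 - <<'E'
from look import *
im=look(("shoe_brush",(.627,-.143),.06))
cv2.imwrite("pics/w6.png",im[...,::-1]); print(bot.read_state()["tcp_rot"])
look(("shoe_brush",(.627,-.143),.06),cam="top")
look(("shoe_brush",(.627,-.143),.06),cam="scene")
E
```

```text
25.25 [ 0.6241 -0.1452  0.0717]
shoe_brush wrist 0.81 [211.  96. 355. 379.] [ 0.6231 -0.1456  3.1996] 0.19
[-2.16852762e+00 -2.27251788e+00  4.67649058e-04]
25.35 [ 0.6246 -0.1452  0.072 ]
25.45 [ 0.6249 -0.1453  0.0721]
shoe_brush scene 0.76 [204. 178. 254. 212.] [ 0.6243 -0.147  -0.0476] 0.477
```

View pics/w6.png

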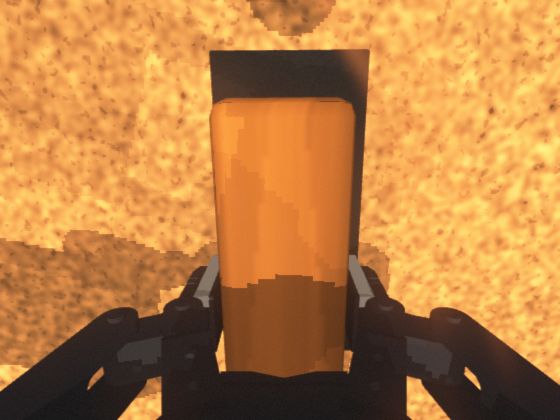

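The brush at (285,235) is held level over the black mat and parallel to it, about 3 mm short in x. I lower it.

Call:
{"api": "servo_tool", "payload": {"series": [[0.02, 0, -0.1, 0, 0, 0, 1], [0.02, 0, -0.22, 0, 0, 0, 1], [0.02, 0, -0.3, 0, 0, 0, 1], [0.02, 0, -0.345, 0, 0, 0, 1], [0.02, 0, -0.36, 0, 0, 0, 1], [0.02, 0, -0.365, 0, 0, 0, 1], [0.02, 0, -0.365, 0, 0, 0, 1], [0.02, 0, -0.365, 0, 0, 0, 1]]}}

```text
time: 26.35
tool_pos: [0.6289, -0.1454, 0.0174]
tcp_rot: [2.168, 2.272, 0.001]
wrist_force: [0.6, 0.1, -1.1]
width: 0.556
grip_force: 47.2
```

Call:
{"api": "servo_tool", "payload": {"series": [[0, 0, -0.007, 0, 0, 0, 1], [0, 0, -0.012, 0, 0, 0, 1], [0, 0, -0.012, 0, 0, 0, 1]]}}

```text
time: 26.65
tool_pos: [0.6289, -0.1454, 0.0172]
tcp_rot: [2.168, 2.273, 0.001]
wrist_force: [-3.3, 0.6, 7.8]
width: 0.556
grip_force: 48.1
```

Contact. I release, rise and back off.

Call:
{"api": "servo_tool", "payload": {"series": [[0, 0, 0, 0, 0, 0, 0.3], [0, 0, 0, 0, 0, 0, 0], [0, 0, 0, 0, 0, 0, 0], [0, 0, 0, 0, 0, 0, 0], [0, 0, 0, 0, 0, 0, 0], [0, 0, 0.15, 0, 0, 0, 0], [0, 0, 0.4, 0, 0, 0, 0], [0, 0, 0.7, 0, 0, 0, 0], [0, 0, 1, 0, 0, 0, 0], [0, 0, 1, 0, 0, 0, 0]]}}

```text
time: 27.65
tool_pos: [0.6337, -0.1466, 0.1744]
tcp_rot: [2.16, 2.264, 0.011]
wrist_force: [1.1, -0.7, 1.0]
width: 1.001
grip_force: 0.0
```

Call:
{"api": "servo_tool", "payload": {"series": [[-0.3, 0, 0.2, 0, 0, 0, 0], [-0.6, 0, 0.4, 0, 0, 0, 0], [-0.9, 0, 0.6, 0, 0, 0, 0], [-1, 0, 0.6, 0, 0, 0, 0], [-1, 0, 0.6, 0, 0, 0, 0], [-1, 0, 0.6, 0, 0, 0, 0], [-1, 0, 0.6, 0, 0, 0, 0]]}}

```text
time: 28.35
tool_pos: [0.4788, -0.1452, 0.2546]
tcp_rot: [-2.168, -2.273, 0.0]
wrist_force: [1.1, -0.1, 0.9]
width: 1.0
grip_force: 0.0
```

```bash
python3 - <<'E'
from look import *
for c in ("top","scene"):
    im=look(("shoe_brush",(.628,-.145),.004),("bottle",(.62,.006),0),("red_polish",(.61,.155),.074),("steel_tin",(.61,.155),.004),("round_mat",(.61,.155),0),("torch",(.5521,.3962),0),("bulb_box",(.5873,-.4),0),("black_polish",(.779,.084),0),cam=c)
    if c=="scene": cv2.imwrite("pics/end.png",cv2.resize(im[100:320,130:450,::-1],(800,550),interpolation=cv2.INTER_CUBIC))
E
```

```text
28.35 [ 0.4788 -0.1452  0.2546]
bottle top 0.59 [284. 186. 300. 211.] [0.6175 0.0046] 0.045
red_polish top 0.67 [219. 180. 243. 201.] [0.6096 0.1539] 0.051
torch top 0.81 [131. 193. 156. 217.] [0.553  0.3966] 0.158
bulb_box top 0.78 [420. 204. 457. 243.] [ 0.5855 -0.4025] 0.201
black_polish top 0.57 [259. 132. 274. 155.] [0.7792 0.084 ] 0.049
28.8 [ 0.4786 -0.1452  0.2551]
shoe_brush scene 0.85 [204. 188. 255. 226.] [ 0.6314 -0.1462  0.0407] 0.088
bottle scene 0.56 [266. 209. 283. 242.] [0.6218 0.0069] 0.119
red_polish scene 0.92 [306. 232. 333. 252.] [0.6119 0.1558] 0.058
torch scene 0.89 [399. 268. 423. 301.] [0.5535 0.3975] 0.089
bulb_box scene 0.67 [154. 132. 187. 174.] [ 0.5878 -0.4001] 0.187
black_polish scene 0.56 [249. 276. 272. 306.] [0.7804 0.0851] 0.04
```

View pics/end.png

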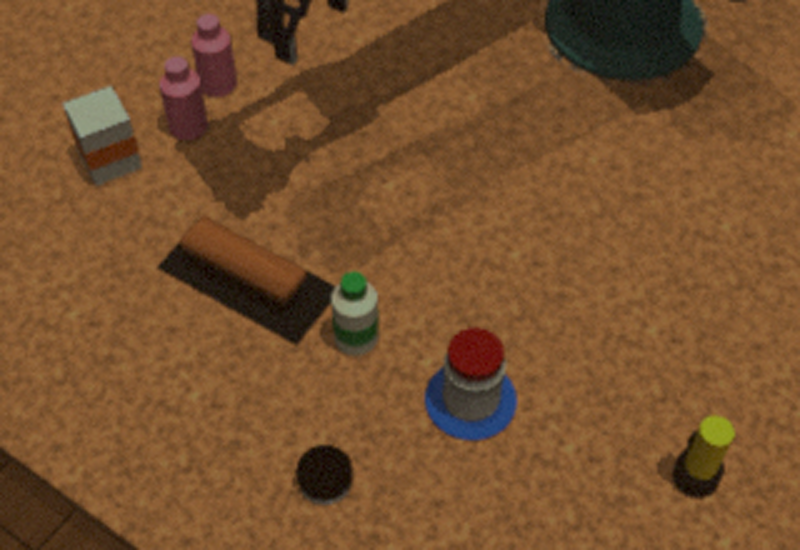

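The enlarged view shows everything where it belongs. The red tin is on the steel tin on the blue mat (472,370), the bottle stands halfway (355,315), and the brush lies along the black mat (245,262). The bystanders have not moved, and all measured errors are within about 5 mm.

```bash
python3 -c "
from workcell import bot
print(bot.finish_job())"
```

```text
the job is handed in; nothing more can be done
None
```

The job is handed in after about 29 s of the 102 s: tin, red polish, brush and bottle are all in place, within about 5 mm by my measurements, and the bystanders did not move; no verdict came back.

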